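# Unclip the storage box, sort out the opened reagent packs, clip it shut

## Robot

A 6-joint arm with a two-finger parallel gripper is mounted at the origin on a cart in front of the work surface, level with it; the furniture and walls round the work are solid. World frame = base frame: x ahead of the robot, y to its left, z up, the work surface at z = 0. Lengths are in mm, angles in rad, forces in N, time in s.
With the tool pointing down it reaches from about 250 to 775 mm from the base axis. Payload 4 kg.
Tool frame: the origin (TCP) lies midway between the tips of the shut fingers; the grasp point (between the pads) lies r.grip_point_offset behind it (r.grip_point_offset is the distance from the TCP to the grasp point, in mm); z points along the fingers, y is the direction in which the jaws open and shut (so a half turn about z gives the same grasp; the last joint's range is limited). The gripper opens to 85 mm and grips with 20 to 120 N. Pads are 22 mm wide; open, the fingers measure 114 mm over their backs; the gripper's body (76 mm by 85 mm) begins 54 mm behind the grasp point. The pads swing forward as they close: fully open they stand 13 mm farther back than shut.
Start: joints at [-1.452, 0.087, 1.371, -0, 1.684, -0.103], TCP at [120.988, -536.544, 231.341] pointing down, gripper open.
Joint ranges: [-3.1, 3.1], [-0.76, 2.03], [0.27, 2.55], [-1.08, 4.22], [0.17, 2.65], [-2.57, 2.57]. Speed limits (rad/s): [2.79, 2.79, 3.14, 3.14, 3.14, 3.14].

## Interface

Orientations are given as [roll, pitch, yaw] about the fixed x, y, z axes, in that order (R = Rz(yaw) Ry(pitch) Rx(roll)).
In Python, from station import readout, camera, camera_model, hand_in, r gives the robot as it stands.
- The arm moves only by the tool play_rows, never from a script. Its argument "rows" is one flat list of numbers, 7 for each row, row after row: the shift along the tool's x, y, z in mm, then the turn, a rotation vector about the tool's x, y, z in rad, then the finger opening in mm, from 0 to 85.4. A call has 1 to 8 rows; each row shifts and turns the commanded pose from where the row before left it, along the tool's axes as they then stand; what a row does not reach is not made up. A row lasts 1/8 s, in which the tool goes at most 62.5 mm and 10.7 degrees, less where a joint would pass 70% of its speed; a pose out of reach is approached as far as the arm can. A call with a gripper value outside its range is refused whole. The fingers move at their own pace and stop on an object; "newtons" is the grip in N (left out, the last holds). Time passes only in rows, so rows that do not move let the fingers close. It gives the time, the measured TCP pose, the force and the opening at its end, in the units of the state.
- readout.sense(): the state, without advancing time (a new reading comes with each control period).
- camera(name): name is "side" or "top" or "wrist"; returns the picture (480x640x3 uint8, red, green, blue); there is no depth.
- camera_model(name): a dict with "K" (3x3 intrinsics, pixels), "origin" and "attitude" of the camera in the world. Camera axes: x right, y down, z forward; pixel columns grow to the right and rows downward; lengths in mm; the calibration is good to about 2 mm. The wrist camera is an equidistant fisheye: a pixel r from the principal point sees the ray r / f radians off the axis. A picture is of the moment at which its call begins: read the wrist's pose just before it. camera_model takes no time and is no camera call; for the wrist camera it gives the pose at the moment of the call.
- hand_in(): hands the job in, once; it reports no verdict.
The state is a dict: "t": time; "qpos": joint angles; "qvel": joint speeds; "tau": joint torques, N m; "ee_pos": TCP position; "tcp_rot": TCP orientation; "contact_force": force on the tool from outside, world axes, zero at the start; "ft_torque": the same for the moment, N m; "width": finger opening in mm.
Only numpy, scipy, OpenCV 4.12 (cv2) and the standard library are available. Lean on these libraries where they do the work, as an engineer would, in place of code of your own. Each camera call takes 0.05 s, during which the arm holds its last target. There are 200 camera calls.

## Task

Squeeze the two snap tabs of the white cover together, lift it off the grey storage box and set it aside. Then sort the batch of packs on the mat: lay every full-length unopened pack on the floor of the box, none on top of another, and put every short pack with its end snapped off into the metal tray. Finally clip the cover back on the box, fully home with both tabs sprung out, leaving the tape, jar and timer alone.

Things in the scene. Friction and masses are not known exactly. Their poses are not given: they have to be found in the camera images.
- store_box: Grey plastic storage box, fixed to the worktop, 166 (x) x 98 (y) x 45 mm high, open on top under its cover. Walls and floor 3 mm; inside 160 x 92. Half-way along each long wall (x -20 to +20) a ledge sticks 6 mm into the box at heights 37 to 43 mm, so the mouth is 80 mm wide there. Origin: centre of its underside, z up.
- cover: White clip-on cover of the box, loose, 0.16 kg: plate 178 (x) x 108 (y) x 4 mm, skirt 18 deep that goes outside the box, 3 mm play all round. Origin: centre of the plate's underside; 45 mm above the box's origin when home (either way round), 18 above a surface it stands on. Two upright tabs on top; each has a square hook under the plate that catches under the box's ledge.
- tab_a (a joint): Travel (m) of the tab on the cover's +y side: 0 = sprung out (hooked under the ledge when home), 0.008 = squeezed fully in, hook clear of the ledge from about 0.006. Spring 2.4 N to start, 7.2 N at full travel. The cover comes off and goes on only while both tabs are squeezed: pushing it down unsqueezed does not clip it.
- tab_b (a joint): The same for the tab on the cover's -y side. Held by its two squeezed tabs the cover can be lifted, carried and lowered; let go when home, the tabs spring out under the ledges.
- tab_a_grip (a point): Middle of the outer face of the +y tab: an upright fin 40 mm long (cover's x), 5 thick, its top 32 above the cover's origin. This point is 20 above the origin at y = +28 mm and moves with the tab (outer faces 56 apart at rest, 40 squeezed).
- tab_b_grip (a point): The same point on the -y tab, at y = -28 mm at rest.
- mat: Dark rubber sorting mat, fixed, 180 (x) x 240 (y) x 3 mm, on which the batch of packs lies. Origin: centre of its underside.
- tray: Low open metal discard tray, fixed, 150 (x) x 110 (y) x 22 mm high, walls and floor 3 mm. Origin: centre of its underside.
- pack_0: Unopened cream plastic reagent snap pack, 62 long (its y) x 22 wide (its x) x 14 high: a flat 2 thick base flange, an 18 wide rounded body on it (from y -19 to +27) and a small separate bead at the -y end. Pinch it across the 18 wide body, at the middle of its length. Origin: centre of its underside, z up. About 14 g. It may be absent.
- pack_1: Unopened cream plastic reagent snap pack, 62 long (its y) x 22 wide (its x) x 14 high: a flat 2 thick base flange, an 18 wide rounded body on it (from y -19 to +27) and a small separate bead at the -y end. Pinch it across the 18 wide body, at the middle of its length. Origin: centre of its underside, z up. About 14 g. It may be absent.
- pack_2: Unopened cream plastic reagent snap pack, 62 long (its y) x 22 wide (its x) x 14 high: a flat 2 thick base flange, an 18 wide rounded body on it (from y -19 to +27) and a small separate bead at the -y end. Pinch it across the 18 wide body, at the middle of its length. Origin: centre of its underside, z up. About 14 g. It may be absent.
- short_0: Opened (used) reagent pack of the same cream plastic: the bead end has been snapped off, so it is a short stub 42 long (its y) x 22 wide (its x) x 14 high with no bead, same 2 thick flange and 18 wide rounded body. Origin: centre of its underside, z up. About 12 g. It may be absent.
- short_1: Opened (used) reagent pack of the same cream plastic: the bead end has been snapped off, so it is a short stub 42 long (its y) x 22 wide (its x) x 14 high with no bead, same 2 thick flange and 18 wide rounded body. Origin: centre of its underside, z up. About 12 g. It may be absent.
- short_2: Opened (used) reagent pack of the same cream plastic: the bead end has been snapped off, so it is a short stub 42 long (its y) x 22 wide (its x) x 14 high with no bead, same 2 thick flange and 18 wide rounded body. Origin: centre of its underside, z up. About 12 g. It may be absent.
- tape_1: Bystander: roll of tape lying flat, 104 across x 25 high, behind the work.
- jar_0: Bystander: closed glass sample jar, 63 across x 98 high, right of the work. Origin: centre of its underside.
- timer: Bystander: small upright white timer, 22 x 62 x 68 high, left behind the tray.
There are look-alikes about, which are no part of the job. What is shaped like the pack_1 but blue is not meant.

How it is judged (in metres and radians):
On the way, in this order (a step that is already met when the one before it is completed fails the run):
1. the cover is off the box: well above it or clear to the side ((z of cover in the frame of store_box above 0.075 m or horizontal distance between cover and store_box above 0.1 m)), for 0.2 s.
2. with the cover off, every full-length pack lies on the floor of the box and every short pack is in the tray, all let go (x of pack_0 in the frame of store_box between -0.08 and 0.08 m and y of pack_0 in the frame of store_box between -0.046 and 0.046 m and z of pack_0 in the frame of store_box between -0.005 and 0.016 m and x of pack_1 in the frame of store_box between -0.08 and 0.08 m and y of pack_1 in the frame of store_box between -0.046 and 0.046 m and z of pack_1 in the frame of store_box between -0.005 and 0.016 m and x of pack_2 in the frame of store_box between -0.08 and 0.08 m and y of pack_2 in the frame of store_box between -0.046 and 0.046 m and z of pack_2 in the frame of store_box between -0.005 and 0.016 m and x of short_0 in the frame of tray between -0.072 and 0.072 m and y of short_0 in the frame of tray between -0.052 and 0.052 m and z of short_0 in the frame of tray between -0.005 and 0.04 m and x of short_1 in the frame of tray between -0.072 and 0.072 m and y of short_1 in the frame of tray between -0.052 and 0.052 m and z of short_1 in the frame of tray between -0.005 and 0.04 m and x of short_2 in the frame of tray between -0.072 and 0.072 m and y of short_2 in the frame of tray between -0.052 and 0.052 m and z of short_2 in the frame of tray between -0.005 and 0.04 m and horizontal distance between cover and store_box above 0.09 m and contact force between the fingers and pack_0 below 0.1 N and contact force between the fingers and pack_1 below 0.1 N and contact force between the fingers and pack_2 below 0.1 N and contact force between the fingers and short_0 below 0.1 N and contact force between the fingers and short_1 below 0.1 N and contact force between the fingers and short_2 below 0.1 N), for 0.2 s.
At the end, for the whole second after the job is handed in: Full-length packs inside the box, under 16 mm above its origin; short packs inside the tray; cover home: within 5 mm of the box centre, 42 to 47.5 mm above its origin, within 0.08 rad of its heading, level within 0.05 rad, both tabs out (under 3 mm); all at rest (x of pack_0 in the frame of store_box between -0.08 and 0.08 m and y of pack_0 in the frame of store_box between -0.046 and 0.046 m and z of pack_0 in the frame of store_box between -0.005 and 0.016 m and x of pack_1 in the frame of store_box between -0.08 and 0.08 m and y of pack_1 in the frame of store_box between -0.046 and 0.046 m and z of pack_1 in the frame of store_box between -0.005 and 0.016 m and x of pack_2 in the frame of store_box between -0.08 and 0.08 m and y of pack_2 in the frame of store_box between -0.046 and 0.046 m and z of pack_2 in the frame of store_box between -0.005 and 0.016 m and x of short_0 in the frame of tray between -0.072 and 0.072 m and y of short_0 in the frame of tray between -0.052 and 0.052 m and z of short_0 in the frame of tray between -0.005 and 0.04 m and x of short_1 in the frame of tray between -0.072 and 0.072 m and y of short_1 in the frame of tray between -0.052 and 0.052 m and z of short_1 in the frame of tray between -0.005 and 0.04 m and x of short_2 in the frame of tray between -0.072 and 0.072 m and y of short_2 in the frame of tray between -0.052 and 0.052 m and z of short_2 in the frame of tray between -0.005 and 0.04 m and x of cover in the frame of store_box between -0.005 and 0.005 m and y of cover in the frame of store_box between -0.005 and 0.005 m and z of cover in the frame of store_box between 0.042 and 0.0475 m and angle between the x axis of cover and the x axis of store_box, either way round below 0.08 rad and angle between cover's own z axis and vertical below 0.05 rad and value of joint each of tab_a, tab_b below 0.003 m and linear speed of each of pack_0, pack_1, pack_2, short_0, short_1, short_2, cover below 0.03 m/s); the robot touches nothing.
It fails at once if the tape_1 is moved more than 3 cm or tipped (distance of tape_1 from where it was at the start of the episode above 0.03 m or angle between tape_1's own z axis and vertical above 0.5 rad).
It fails at once if the jar_0 is moved more than 3 cm or tipped (distance of jar_0 from where it was at the start of the episode above 0.03 m or angle between jar_0's own z axis and vertical above 0.5 rad).
It fails at once if the timer is moved more than 3 cm or tipped (distance of timer from where it was at the start of the episode above 0.03 m or angle between timer's own z axis and vertical above 0.5 rad).
Of pack_0, pack_1, pack_2 only 2 to 3 are there at a start; the rules pass over those that are not, and their reading is None.
Of short_0, short_1, short_2 only 2 to 3 are there at a start; the rules pass over those that are not, and their reading is None.
At some moment in a run one of pack_0, pack_1, pack_2, short_0, short_1, short_2 may be knocked a few centimetres aside while the robot is not near it.
Once in a run the grip may slacken for a moment while it holds something.
It also fails if it takes over 210 s, if anything falls off the work surface, if the arm or the gripper's body presses on something with over 40 N, if the wrist force passes 120 N, or if a joint passes its speed limit or range.

## Working session

There is one attempt and no reset: what is moved stays moved. The work goes in short steps, Python scripts to look and compute and a tool call to move; the robot and the scene stay as the last step left them, time stands still between calls to the robot, and variables do not carry over. Pictures are saved under pics/ and viewed, about 12 in all and at most 16, crops included, and the job is handed in when it is done.

Besides the shell and the picture viewer there is one more tool, called after "Request:" as a command line: name --argument value ..., lists and objects as JSON in quotes. play_rows: Moves the arm, as the interface text tells. Its arguments: {"type":"object","properties":{"rows":{"type":"array","items":{"type":"number"}},"newtons":{"type":"number"}},"required":["rows"]}

```bash
mkdir -p pics; ls
python3 - <<'E'
from station import readout,camera,camera_model,r
import cv2
print(readout.sense(), r.grip_point_offset)
for n in("side","top","wrist"):
    m=camera_model(n);print(n,m)
    cv2.imwrite(f"pics/{n}0.png",camera(n)[:,:,::-1])
E
```

```text
pics
{'t': 0.0, 'qpos': array([-1.45207393e+00,  8.79659214e-02,  1.37232274e+00, -2.14108991e-05,
        1.68359607e+00, -1.03086825e-01]), 'qvel': array([-0.0008129 ,  0.00088564,  0.00054023, -0.000759  , -0.00141265,
       -0.00184386]), 'tau': array([-2.51345173e-04, -3.51858330e+01, -3.13276613e+01, -1.75750311e-04,
        1.05333710e-02, -1.08865765e-05]), 'ee_pos': array([ 120.9310827 , -536.00769705,  230.09842232]), 'tcp_rot': array([-3.13931055e+00, -2.14697437e-04,  2.21806590e-01]), 'contact_force': array([ 0.00074812,  0.13208786, -0.59316804]), 'ft_torque': array([ 0.00853582, -0.00964214,  0.02274528]), 'width': 85.55376328672064} 18.700000000000003
side {'K': array([[602.09370689,   0.        , 321.24934538],
       [  0.        , 602.09370689, 244.21565783],
       [  0.        ,   0.        ,   1.        ]]), 'origin': array([ 236.40436493, 1317.00770477, 1027.90584583]), 'attitude': array([-2.17113254, -0.01390968, -2.89675409])}
top {'K': array([[529.86915313,   0.        , 320.1487029 ],
       [  0.        , 529.86915313, 238.77271148],
       [  0.        ,   0.        ,   1.        ]]), 'origin': array([  14.05752592,   16.23612577, 1587.72852612]), 'attitude': array([-2.79112929,  0.00648387, -1.66678467])}
wrist {'K': array([[371.64829954,   0.        , 323.37807528],
       [  0.        , 371.64829954, 233.54698792],
       [  0.        ,   0.        ,   1.        ]]), 'origin': array([ 203.5863312 , -518.38501487,  372.51178192]), 'attitude': array([ 2.81167677e+00,  2.34395832e-03, -1.34825966e+00])}
```

View pics/top0.png

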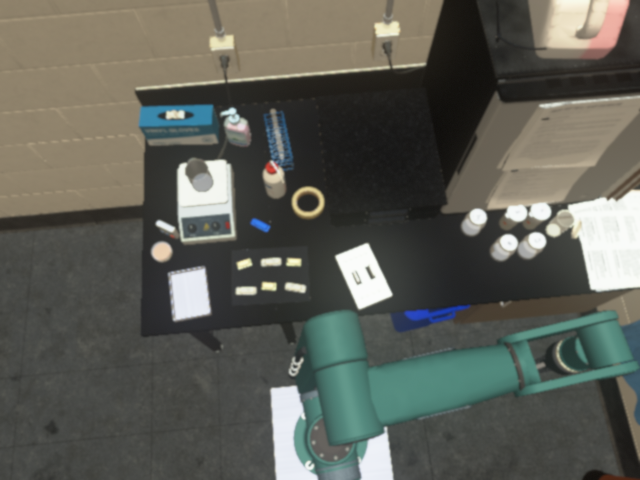

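View pics/side0.png

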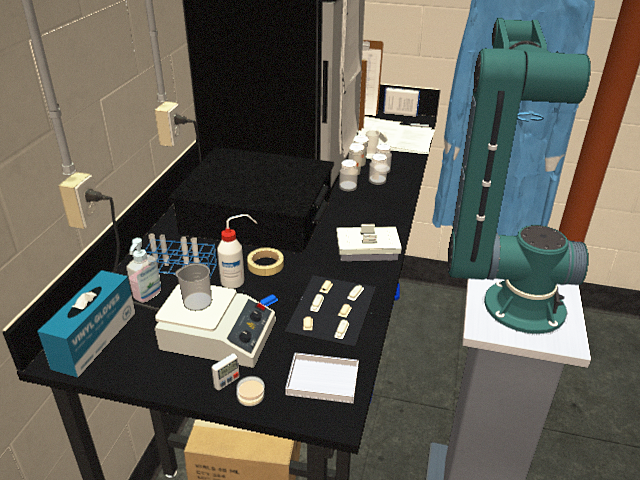

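Top view: mat around (270,275) with 6 cream packs, box with cover around (363,275), tray around (190,292), a blue look-alike at (260,225).

```bash
cat > h.py <<'E'
import numpy as np,cv2
from scipy.spatial.transform import Rotation as R
from station import readout,camera,camera_model,r
def ray(m,u,v,fish=False):
    K=m["K"];x=(u-K[0,2])/K[0,0];y=(v-K[1,2])/K[1,1]
    if fish:
        t=np.hypot(x,y);s=np.sinc(t/np.pi);d=np.array([x*s,y*s,np.cos(t)])
    else: d=np.array([x,y,1.])
    return R.from_euler('xyz',m["attitude"]).as_matrix()@d
def plane(m,u,v,z,fish=False):
    d=ray(m,u,v,fish);o=np.array(m["origin"]);return o+d*(z-o[2])/d[2]
def pix(m,p,fish=False):
    d=R.from_euler('xyz',m["attitude"]).as_matrix().T@(np.array(p)-m["origin"]);K=m["K"]
    if fish:
        n=np.hypot(d[0],d[1]);t=np.arctan2(n,d[2]);x,y=d[:2]/max(n,1e-9)*t
    else: x,y=d[:2]/d[2]
    return np.array([x*K[0,0]+K[0,2],y*K[1,1]+K[1,2]])
def rects(m,mask,z,fish,amin,amax):
    "components of mask -> world rectangles on plane z: centre, sizes, angle of long axis"
    out=[]
    for c in cv2.findContours(mask,cv2.RETR_EXTERNAL,cv2.CHAIN_APPROX_NONE)[0]:
        if not amin<cv2.contourArea(c)<amax: continue
        w=np.array([plane(m,u,v,z,fish)[:2] for u,v in c[:,0].astype(float)],np.float32)
        b=cv2.boxPoints(cv2.minAreaRect(w));e=b[1]-b[0];f=b[2]-b[1]
        if np.linalg.norm(e)<np.linalg.norm(f): e,f=f,e
        out.append((b.mean(0).round(1),np.linalg.norm(e).round(1),np.linalg.norm(f).round(1),round(float(np.arctan2(e[1],e[0])%np.pi),3),c[:,0].mean(0).round()))
    return out
E
python3 - <<'E'
from h import *
m=camera_model("top");im=cv2.imread("pics/top0.png");hsv=cv2.cvtColor(im,cv2.COLOR_BGR2HSV)
mask=((hsv[...,2]>120)).astype(np.uint8)*255
mask[:,:165]=0;mask[:,400:]=0;mask[:235]=0;mask[325:]=0
for x in rects(m,mask,10,False,20,5000):print(x)
for x in rects(m,mask,49,False,800,5000):print('cover',x)
cv2.imwrite("pics/c1.png",cv2.resize(im[235:325,160:400],None,fx=3.3,fy=3.3,interpolation=cv2.INTER_CUBIC))
E
```

```text
(array([331.4, -44.2], dtype=float32), np.float32(110.9), np.float32(33.4), 1.474, array([334., 320.]))
(array([445.2, 214.8], dtype=float32), np.float32(64.9), np.float32(25.2), 1.473, array([245., 290.]))
(array([439.8,  62.8], dtype=float32), np.float32(64.6), np.float32(26.9), 1.304, array([295., 287.]))
(array([451. , 143.8], dtype=float32), np.float32(46.5), np.float32(25.3), 1.473, array([269., 286.]))
(array([454.2, 387.5], dtype=float32), np.float32(158.4), np.float32(115.7), 0.099, array([189., 293.]))
(array([520.5,  61.3], dtype=float32), np.float32(46.9), np.float32(26.2), 1.473, array([293., 262.]))
(array([530.6, 215.8], dtype=float32), np.float32(46.9), np.float32(28.2), 1.815, array([244., 264.]))
(array([529.6, 131.1], dtype=float32), np.float32(63.1), np.float32(27.8), 1.547, array([271., 261.]))
(array([ 457.1, -149.2], dtype=float32), np.float32(190.0), np.float32(118.3), 0.296, array([363., 276.]))
(array([596.4, 452. ], dtype=float32), np.float32(60.5), np.float32(18.9), 0.004, array([167., 251.]))
(array([625.5, 329.5], dtype=float32), np.float32(178.7), np.float32(23.7), 1.472, array([206., 238.]))
cover (array([443.3, 378.4], dtype=float32), np.float32(154.5), np.float32(112.8), 0.099, array([189., 293.]))
cover (array([ 446.2, -145.1], dtype=float32), np.float32(185.3), np.float32(115.3), 0.296, array([363., 276.]))
```

View pics/c1.png

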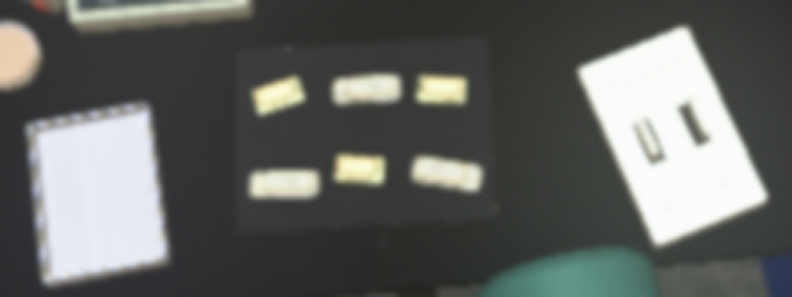

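```bash
cat >> h.py <<'E'
def go(x,y,z,yaw=None,pose=None):
    "tool-axis shift to reach world target (tool down), and yaw turn about tool z"
    s=readout.sense() if pose is None else pose
    p=np.array(s["ee_pos"]);M=R.from_euler('xyz',s["tcp_rot"]).as_matrix()
    cur=s["tcp_rot"][2];out=M.T@(np.array([x,y,z])-p)
    dy=0 if yaw is None else -((yaw-cur+np.pi)%(2*np.pi)-np.pi)
    print("shift",out.round(1),"turn z",round(dy,3),"from",p.round(1),"rpy",np.array(s["tcp_rot"]).round(3))
E
python3 - <<'E'
from h import *
go(446,-145,230,.296)
m=camera_model("top")
for n,u,v,z in[("jar",475,222,50),("block fl",335,225,0),("block fr",437,205,0),("tape",307,202,12),("edge l",150,333,0),("edge r",440,308,0),("right mid",430,262,0),("mat tl",233,251,3),("mat br",309,301,3),("lookalike blue",260,225,8),("jar2",162,252,10),("timer",167,228,60)]:print(n,plane(m,u,v,z).round())
E
```

```text
shift [ 403.1 -310.1    1. ] turn z -0.074 from [ 120.9 -536.2  230.4] rpy [-3.14  -0.     0.222]
jar [ 583. -514.   50.]
block fl [635. -81.   0.]
block fr [ 672. -420.    0.]
tape [719.   2.  12.]
edge l [343. 508.   0.]
edge r [ 334. -370.    0.]
right mid [ 482. -365.    0.]
mat tl [578. 249.   3.]
mat br [394.  24.   3.]
lookalike blue [656. 159.   8.]
jar2 [594. 471.  10.]
timer [653. 442.  60.]
```

Request:
play_rows --rows '[40,-31,0,0,0,0,85,40,-31,0,0,0,0,85,40,-31,0,0,0,0,85,40,-31,0,0,0,0,85,40,-31,0,0,0,0,85,40,-31,0,0,0,0,85,40,-31,0,0,0,0,85,40,-31,0,0,0,0,85]' --newtons 40

```text
t: 1.15
ee_pos: [379.3, -222.7, 231.1]
tcp_rot: [3.141, 0.0, 0.222]
contact_force: [0.2, -0.6, 0.4]
width: 84.7
```

Request:
play_rows --rows '[40,-31,0,0,0,0,85,30,-28,0,0,0,0,85,8,-10,0,0,0,-0.04,85,0,0,0,0,0,-0.034,85,0,0,0,0,0,0,85,0,0,0,0,0,0,85]'

```text
t: 1.9
ee_pos: [439.0, -140.8, 231.3]
tcp_rot: [3.141, 0.0, 0.294]
contact_force: [0.4, -0.3, 0.2]
width: 84.9
```

Run:
```python
from h import *
go(446,-145,230,.296)
m=camera_model("wrist");im=camera("wrist")[:,:,::-1].copy();np.save("w1.npy",[m],allow_pickle=True)
cv2.imwrite("pics/w1.png",im)
```

```text
shift [5.5 6.  1.3] turn z -0.002 from [ 439.  -140.8  231.3] rpy [3.141 0.    0.294]
```

View pics/w1.png

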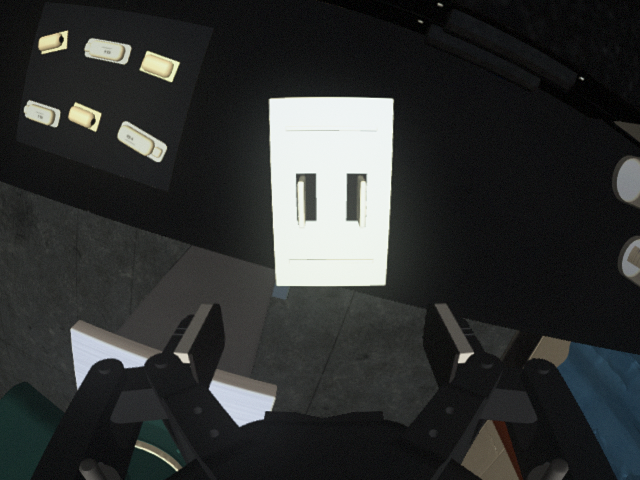

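Run:
```python
from h import *
m=np.load("w1.npy",allow_pickle=True)[0];im=cv2.imread("pics/w1.png")
print(m["origin"],pix(m,[439,-140.8,231],True),pix(m,[446,-145,49],True))
g=cv2.cvtColor(im,cv2.COLOR_BGR2GRAY)
mask=(g>150).astype(np.uint8)*255;mask[292:]=0;mask[:,:240]=0;mask[:,420:]=0
for x in rects(m,mask,49,True,5000,50000):print(x)
# dark slots inside, on plate top
inv=((g<150)*255).astype(np.uint8);inv[:165]=0;inv[230:]=0;inv[:,:285]=0;inv[:,385:]=0
for x in rects(m,inv,49,True,100,5000):print('slot',x)
# fin tops: bright-on-bright; pixels by hand
for u,v in [(301,175),(301,227),(363,175),(363,227)]:print(plane(m,u,v,77,True).round(1))
mat=((im[...,0]>120)*255).astype(np.uint8)
mat[200:]=0;mat[:,220:]=0
for x in rects(m,mat,8,True,100,5000):print('pack',x)
```

```text
[ 520.09347746 -116.97873334  373.58705914] [321.7121987 309.6436974] [329.28815766 199.5602685 ]
(array([ 449.2, -145.6], dtype=float32), np.float32(177.3), np.float32(107.8), 0.295, array([330., 189.]))
slot (array([ 454.6, -167.4], dtype=float32), np.float32(43.7), np.float32(17.1), 0.288, array([354., 195.]))
slot (array([ 441.8, -124. ], dtype=float32), np.float32(42.5), np.float32(16.9), 0.289, array([307., 194.]))
[ 465.4 -114.7   77. ]
[ 422.9 -126.8   77. ]
[ 480.  -162.7   77. ]
[ 438.  -176.7   77. ]
pack (array([442.9,  61.7], dtype=float32), np.float32(61.2), np.float32(23.2), 1.302, array([142., 141.]))
pack (array([455.8, 143.6], dtype=float32), np.float32(45.5), np.float32(21.4), 1.41, array([ 87., 117.]))
pack (array([448.1, 213.5], dtype=float32), np.float32(64.5), np.float32(22.1), 1.496, array([ 45., 114.]))
pack (array([524.8,  60.2], dtype=float32), np.float32(41.6), np.float32(21.9), 1.425, array([159.,  66.]))
pack (array([531.7, 130.9], dtype=float32), np.float32(63.2), np.float32(21.9), 1.537, array([107.,  51.]))
pack (array([533.3, 216.1], dtype=float32), np.float32(46.5), np.float32(21.3), 1.825, array([54., 43.]))
```

Request:
play_rows --rows '[8.7,7.5,0,0,0,0,85,0,0,50,0,0,0,85,0,0,50,0,0,0,85,0,0,40,0,0,0,85,0,0,10,0,0,0,85,0,0,10,0,0,0,85,0,0,10,0,0,0,85,0,0,5,0,0,0,85]'

```text
t: 2.95
ee_pos: [450.6, -144.7, 56.8]
tcp_rot: [3.14, -0.001, 0.296]
contact_force: [0.1, 0.2, 0.0]
width: 84.8
```

Request:
play_rows --rows '[0,0,4,0,0,0,85,0,0,0,0,0,0,40,0,0,0,0,0,0,38,0,0,0,0,0,0,36,0,0,0,0,0,0,36,0,0,0,0,0,0,36,0,0,0,0,0,0,36,0,0,0,0,0,0,36]'

```text
t: 3.95
ee_pos: [451.0, -144.7, 54.7]
tcp_rot: [3.14, -0.002, 0.296]
contact_force: [-2.2, 1.9, 8.4]
width: 38.0
```

Run:
```python
from h import *
go(449.5,-145.5,51,.294)
m=camera_model("wrist");im=camera("wrist")[:,:,::-1].copy()
cv2.imwrite("pics/w2.png",im)
```

```text
shift [-1.7  0.4  3.7] turn z 0.002 from [ 451.  -144.7   54.7] rpy [ 3.14e+00 -2.00e-03  2.96e-01]
```

View pics/w2.png

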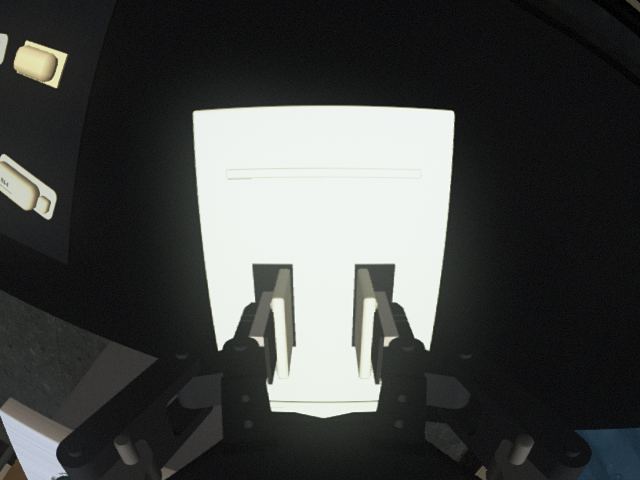

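Request:
play_rows --rows '[0,0,-5,0,0,0,36,0,0,-10,0,0,0,36,0,0,-15,0,0,0,36,0,0,-20,0,0,0,36,0,0,-25,0,0,0,36,0,0,-25,0,0,0,36,0,0,0,0,0,0,36,0,0,0,0,0,0,36]'

```text
t: 5.0
ee_pos: [449.6, -144.2, 151.6]
tcp_rot: [-3.141, 0.001, 0.296]
contact_force: [0.0, 0.1, -1.7]
width: 37.9
```

Run:
```python
from h import *
go(480,-345,155,.294)
im=camera("side")[:,:,::-1].copy()
cv2.imwrite("pics/s2.png",cv2.resize(im[150:330,300:460],None,fx=3,fy=3))
```

```text
shift [-29.4 200.9  -3.5] turn z 0.002 from [ 449.6 -144.2  151.6] rpy [-3.141e+00  1.000e-03  2.960e-01]
```

View pics/s2.png

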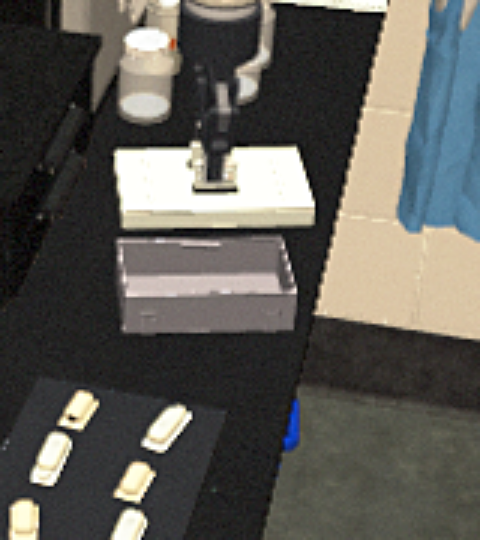

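The cover is held level above the open box. Carrying it to the right of the box.

Request:
play_rows --rows '[-4,25,0,0,0,0,36,-5,35,0,0,0,0,36,-5,35,0,0,0,0,36,-5,35,0,0,0,0,36,-5,35,0,0,0,0,36,-5,35,0,0,0,0,36,0,0,0,0,0,0,36,0,0,0,0,0,0,36]'

```text
t: 6.05
ee_pos: [480.0, -343.4, 150.7]
tcp_rot: [-3.139, 0.001, 0.296]
contact_force: [-0.9, 0.3, -2.6]
width: 38.1
```

Request:
play_rows --rows '[0,0,25,0,0,0,36,0,0,30,0,0,0,36,0,0,30,0,0,0,36,0,0,20,0,0,0,36,0,0,8,0,0,0,36,0,0,4,0,0,0,36,0,0,3,0,0,0,36,0,0,0,0,0,0,36]'

```text
t: 7.05
ee_pos: [480.9, -344.4, 33.0]
tcp_rot: [3.141, -0.001, 0.296]
contact_force: [0.2, -0.4, -0.6]
width: 37.8
```

Request:
play_rows --rows '[0,0,2.5,0,0,0,36,0,0,2.5,0,0,0,36,0,0,0,0,0,0,36,0,0,0,0,0,0,60,0,0,0,0,0,0,85,0,0,0,0,0,0,85,0,0,0,0,0,0,85,0,0,0,0,0,0,85]'

```text
t: 8.05
ee_pos: [480.6, -344.3, 27.5]
tcp_rot: [3.141, -0.0, 0.296]
contact_force: [-0.2, -0.9, 0.1]
width: 84.8
```

Request:
play_rows --rows '[0,0,-20,0,0,0,85,0,0,-50,0,0,0,85,0,0,-50,0,0,0,85,0,0,-50,0,0,0,85,0,0,-50,0,0,0,85,0,0,-10,0,0,0,85,0,0,0,0,0,0,85]'

```text
t: 8.93
ee_pos: [480.7, -344.3, 257.8]
tcp_rot: [3.14, -0.001, 0.296]
contact_force: [0.1, -1.0, -1.5]
width: 85.2
```

Request:
play_rows --rows '[7,-50,0,0,0,0,85,7,-50,0,0,0,0,85,7,-50,0,0,0,0,85,7,-50,0,0,0,0,85,7,-50,0,0,0,0,85,7,-50,0,0,0,0,85,7,-50,0,0,0,0,85,7,-50,0,0,0,0,85]'

```text
t: 9.93
ee_pos: [416.0, 56.3, 254.4]
tcp_rot: [-3.14, 0.005, 0.296]
contact_force: [0.8, -0.3, 0.9]
width: 85.1
```

Request:
play_rows --rows '[0,0,0,0,0,0.1,85,0,0,0,0,0,0.1,85,0,0,0,0,0,0.096,85,0,0,0,0,0,0,85,0,0,0,0,0,0,85]'

```text
t: 10.55
ee_pos: [417.0, 54.8, 255.8]
tcp_rot: [3.142, 0.003, 0.001]
contact_force: [0.5, 0.2, 0.2]
width: 85.4
```

Run:
```python
from h import *
go(420,60,260,0)
m=camera_model("wrist");im=camera("wrist")[:,:,::-1].copy();np.save("w3.npy",[m],allow_pickle=True)
cv2.imwrite("pics/w3.png",im)
mat=((im[...,0]>120)*255).astype(np.uint8)
for x in rects(m,mat,9,True,150,9000):print('pack',x)
```

```text
shift [ 3.  -5.2 -4.2] turn z 0.001 from [417.   54.8 255.8] rpy [3.142e+00 3.000e-03 1.000e-03]
pack (array([ 82.3, -15.7], dtype=float32), np.float32(136.3), np.float32(32.5), 1.34, array([368., 413.]))
pack (array([124.5,  21.6], dtype=float32), np.float32(270.3), np.float32(111.0), 1.576, array([338., 388.]))
pack (array([448.1, 213.6], dtype=float32), np.float32(61.2), np.float32(22.4), 1.494, array([180., 165.]))
pack (array([443.6,  63.4], dtype=float32), np.float32(62.0), np.float32(22.3), 1.294, array([315., 165.]))
pack (array([455.3, 143.1], dtype=float32), np.float32(42.4), np.float32(22.4), 1.415, array([240., 155.]))
pack (array([451.6, 394.8], dtype=float32), np.float32(155.7), np.float32(120.2), 0.097, array([ 60., 169.]))
pack (array([ 475.5, -347.9], dtype=float32), np.float32(185.5), np.float32(98.8), 0.294, array([618., 154.]))
pack (array([524.6,  62. ], dtype=float32), np.float32(42.0), np.float32(22.6), 1.429, array([316.,  88.]))
pack (array([531.7, 132.1], dtype=float32), np.float32(61.6), np.float32(22.4), 1.523, array([249.,  84.]))
pack (array([533.8, 215.2], dtype=float32), np.float32(42.9), np.float32(22.3), 1.818, array([175.,  87.]))
pack (array([599. , 470.3], dtype=float32), np.float32(63.3), np.float32(51.0), 3.129, array([ 9., 70.]))
pack (array([639.5, 368.7], dtype=float32), np.float32(225.9), np.float32(61.8), 1.311, array([72., 22.]))
```

View pics/w3.png

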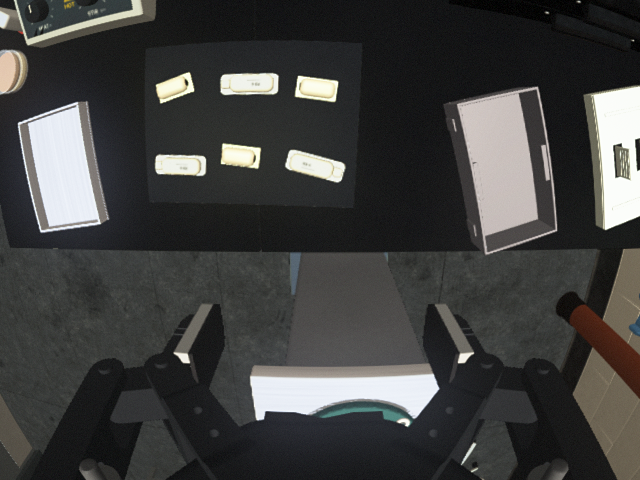

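Request:
play_rows --rows '[26.6,-8.6,40,0,0,0,85,0,0,40,0,0,-0.185,85,0,0,0,0,0,-0.185,80,0,0,0,0,0,-0.185,70,0,0,0,0,0,-0.185,60,0,0,0,0,0,-0.185,50,0,0,0,0,0,-0.185,44,0,0,0,0,0,-0.183,44]'

```text
t: 11.6
ee_pos: [444.0, 63.3, 176.9]
tcp_rot: [-3.141, 0.0, 1.299]
contact_force: [-0.6, -0.2, -0.1]
width: 43.8
```

Request:
play_rows --rows '[0,0,0,0,0,0,44,0,0,0,0,0,0,44]'

```text
t: 11.85
ee_pos: [444.1, 63.3, 177.1]
tcp_rot: [-3.141, 0.0, 1.29]
contact_force: [0.1, 0.6, 0.7]
width: 43.7
```

```bash
cat >> h.py <<'E'
def packs(z=9):
    s=readout.sense();m=camera_model("wrist");im=camera("wrist")[:,:,::-1].copy()
    cv2.imwrite(f"pics/p{s['t']:.1f}.png",im)
    b=((im[...,0]>110)*255).astype(np.uint8);L=[]
    for x in rects(m,b,z,True,100,9000):
        if 38<x[1]<70 and 17<x[2]<30 and 250<x[0][0]<700: print(x);L.append(x)
    return L
E
python3 - <<'E'
from h import *
packs();go(443.6,63.4,7,1.294)
m=camera_model("wrist");s=readout.sense();print(pix(m,s["ee_pos"],True),s["width"])
E
```

```text
(array([443.1,  64.8], dtype=float32), np.float32(60.2), np.float32(21.7), 1.299, array([320., 206.]))
(array([524. ,  63.2], dtype=float32), np.float32(42.0), np.float32(22.3), 1.422, array([411., 184.]))
(array([455.1, 144.2], dtype=float32), np.float32(42.1), np.float32(22.3), 1.426, array([308., 114.]))
(array([531.1, 133.1], dtype=float32), np.float32(61.6), np.float32(22.5), 1.531, array([400., 104.]))
(array([658. , 159.5], dtype=float32), np.float32(61.4), np.float32(24.5), 0.979, array([521.,  50.]))
(array([447.8, 214.3], dtype=float32), np.float32(61.4), np.float32(22.3), 1.5, array([276.,  39.]))
shift [-1.000e-01 -5.000e-01  1.702e+02] turn z -0.003 from [444.1  63.4 177.2] rpy [-3.141  0.     1.291]
[320.499897   308.10697733] 43.92122901573148
```

Request:
play_rows --rows '[0,0,50,0,0,0,44,0,0,50,0,0,0,44,0,0,45,0,0,0,44,0,0,15,0,0,0,44,0,0,5,0,0,0,44,0,0,4,0,0,0,44,0,0,0,0,0,0,44]' --newtons 30

```text
t: 12.78
ee_pos: [445.3, 63.4, 9.6]
tcp_rot: [3.139, -0.001, 1.293]
contact_force: [0.6, -0.4, -0.5]
width: 44.0
```

Request:
play_rows --rows '[0,0,0,0,0,0,20,0,0,0,0,0,0,14,0,0,0,0,0,0,12,0,0,0,0,0,0,12,0,0,0,0,0,0,12]'

```text
t: 13.4
ee_pos: [445.0, 63.4, 9.3]
tcp_rot: [3.14, -0.001, 1.293]
contact_force: [-1.3, -0.8, 5.5]
width: 16.8
```

Request:
play_rows --rows '[0,0,-10,0,0,0,12,0,0,-30,0,0,0,12,0,0,-40,0,0,0,12,0,0,-40,0,0,0,12,0,0,-10,0,0,0,12,0,0,0,0,0,0,12]'

```text
t: 14.15
ee_pos: [444.1, 63.4, 138.3]
tcp_rot: [3.141, -0.0, 1.293]
contact_force: [-0.1, 0.4, 0.4]
width: 16.9
```

Run:
```python
from h import *
go(492.6,-132.4,137,1.867)
im=camera("wrist")[:,:,::-1].copy()
cv2.imwrite("pics/w4.png",im)
```

```text
shift [-175.   100.3    1.4] turn z -0.574 from [444.1  63.4 138.3] rpy [ 3.141 -0.     1.293]
```

View pics/w4.png

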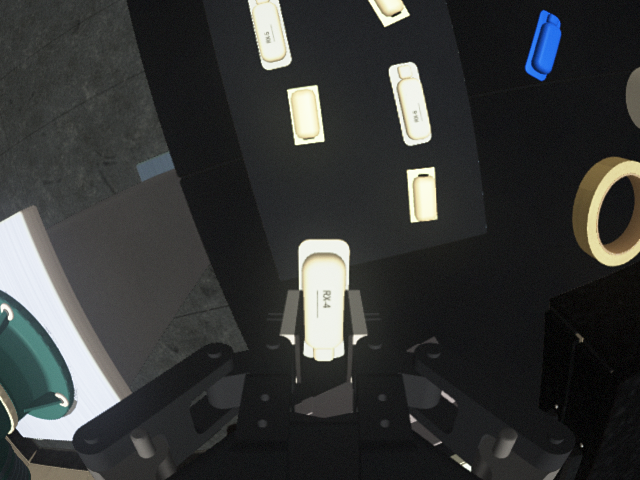

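The pack (RX-4) is held squarely across its body. Moving over the box.

Request:
play_rows --rows '[-35,20,0,0,0,0,12,-35,20,0,0,0,0,12,-35,20,0,0,0,0,12,-35,20,0,0,0,0,12,-35,20.3,0,0,0,-0.1,12,0,0,0,0,0,-0.16,12,0,0,0,0,0,-0.16,12,0,0,0,0,0,-0.154,12]'

```text
t: 15.2
ee_pos: [491.1, -132.1, 135.3]
tcp_rot: [-3.137, -0.003, 1.871]
contact_force: [-0.1, -0.4, -0.7]
width: 16.9
```

Run:
```python
from h import *
go(492.6,-132.4,10,1.867)
m=camera_model("wrist");im=camera("wrist")[:,:,::-1].copy()
# predicted box rim corners for overlay
c,s=np.cos(.296),np.sin(.296)
for z,hx,hy,col in((45,83,49,(0,0,255)),(3,80,46,(0,255,0))):
    P=np.array([pix(m,[449.5+c*x-s*y,-145.5+s*x+c*y,z],True) for x,y in((hx,hy),(0,hy),(-hx,hy),(-hx,-hy),(hx,-hy),(hx,hy))])
    cv2.polylines(im,[P.round().astype(np.int32)],False,col,1)
cv2.imwrite("pics/w5.png",im)
```

```text
shift [ -1.1   1.9 125.3] turn z 0.004 from [ 491.1 -132.1  135.3] rpy [-3.137e+00 -3.000e-03  1.871e+00]
```

View pics/w5.png

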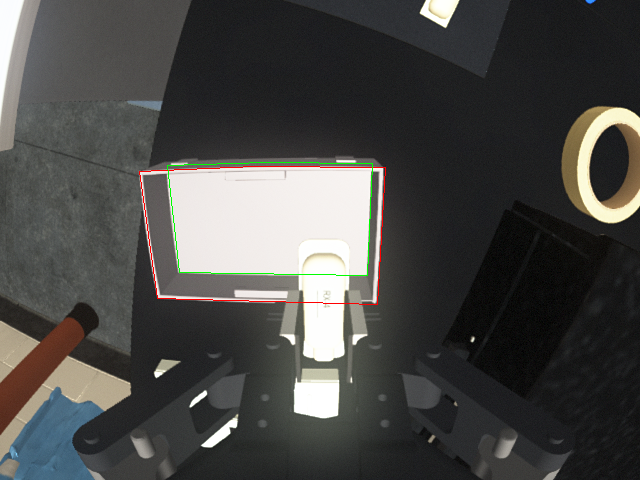

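Request:
play_rows --rows '[-1,1.9,40,0,0,0,12,0,0,40,0,0,0,12,0,0,30,0,0,0,12,0,0,10,0,0,0,12,0,0,5,0,0,0,12,0,0,0,0,0,0,12,0,0,0,0,0,0,12]'

```text
t: 16.12
ee_pos: [495.7, -133.2, 14.7]
tcp_rot: [3.14, 0.002, 1.867]
contact_force: [-0.2, -1.0, -0.7]
width: 17.1
```

Request:
play_rows --rows '[0,0,0,0,0,0,26,0,0,0,0,0,0,26,0,0,0,0,0,0,26,0,0,-15,0,0,0,26,0,0,-40,0,0,0,26,0,0,-40,0,0,0,26,0,0,-40,0,0,0,26,0,0,-40,0,0,0,30]'

```text
t: 17.12
ee_pos: [494.7, -132.8, 191.0]
tcp_rot: [3.14, 0.001, 1.867]
contact_force: [0.5, -0.2, 0.1]
width: 29.7
```

Run:
```python
from h import *
packs(); go(531.5,132.8,177,1.527); go(531.5,60,187,1.527)
```

```text
(array([ 321.2, -596.5], dtype=float32), np.float32(50.7), np.float32(22.2), 1.865, array([131., 452.]))
(array([ 479., -264.], dtype=float32), np.float32(66.6), np.float32(18.1), 1.712, array([272., 318.]))
(array([523.9,  59.8], dtype=float32), np.float32(40.9), np.float32(22.4), 1.426, array([419.,  14.]))
shift [245.3 110.2  19.9] turn z 0.34 from [ 497.5 -133.9  197.8] rpy [3.131 0.008 1.867]
shift [175.6  89.   10.2] turn z 0.34 from [ 497.5 -133.9  197.8] rpy [3.131 0.008 1.867]
```

Request:
play_rows --rows '[41,18.4,3,0,0,0,44,41,18.4,3,0,0,0,44,41,18.4,3,0,0,0,44,41,18.4,3,0,0,0,44,41,18.4,3,0,0,0,44,40,18.2,3,0,0,0.17,44,0,0,0,0,0,0.17,44,0,0,0,0,0,0,44]'

```text
t: 18.18
ee_pos: [528.7, 134.2, 171.0]
tcp_rot: [3.141, 0.0, 1.53]
contact_force: [-0.7, 0.0, -0.5]
width: 43.8
```

Request:
play_rows --rows '[0,0,0,0,0,0,44,0,0,0,0,0,0,44]'

```text
t: 18.42
ee_pos: [528.7, 133.1, 170.6]
tcp_rot: [3.141, 0.0, 1.527]
contact_force: [0.2, 0.3, -0.5]
width: 43.7
```

Run:
```python
from h import *
packs(); go(531.5,132.8,8,1.527)
```

```text
(array([525.3,  63.3], dtype=float32), np.float32(44.3), np.float32(22.5), 1.434, array([322., 283.]))
(array([456.3, 145.2], dtype=float32), np.float32(42.3), np.float32(22.3), 1.431, array([237., 200.]))
(array([532. , 133.8], dtype=float32), np.float32(60.9), np.float32(22.3), 1.539, array([326., 208.]))
(array([659.4, 161.3], dtype=float32), np.float32(61.1), np.float32(24.3), 0.981, array([470., 174.]))
(array([534.4, 216.8], dtype=float32), np.float32(42.2), np.float32(22.5), 1.808, array([325., 110.]))
(array([448.8, 215.2], dtype=float32), np.float32(61.5), np.float32(22.8), 1.489, array([221., 119.]))
shift [-1.000e-01  2.800e+00  1.625e+02] turn z -0.0 from [528.7 133.1 170.5] rpy [3.141 0.    1.527]
```

Request:
play_rows --rows '[0,3,50,0,0,0,44,0,0,50,0,0,0,44,0,0,45,0,0,0,44,0,0,12,0,0,0,44,0,0,5,0,0,0,44,0,0,0,0,0,0,44,0,0,0,0,0,0,20,0,0,0,0,0,0,14]'

```text
t: 19.48
ee_pos: [533.0, 133.7, 10.3]
tcp_rot: [3.138, -0.001, 1.527]
contact_force: [-0.7, -0.2, 5.1]
width: 16.6
```

Request:
play_rows --rows '[0,0,0,0,0,0,12,0,0,0,0,0,0,12,0,0,0,0,0,0,12,0,0,-10,0,0,0,12,0,0,-30,0,0,0,12,0,0,-40,0,0,0,12,0,0,-40,0,0,0,12,0,0,-10,0,0,0,12]'

```text
t: 20.48
ee_pos: [533.3, 133.8, 142.1]
tcp_rot: [3.135, -0.001, 1.527]
contact_force: [0.1, 0.7, 0.5]
width: 16.7
```

Request:
play_rows --rows '[-40,-10,0,0,0,0,12,-40,-10,0,0,0,0,12,-40,-10,0,0,0,0,12,-40,-10,0,0,0,0,12,-40,-10,0,0,0,0,12,-40,-10,0,0,0,0,12,-41,-10,0,0,0,0,12,0,0,0,0,0,-0.17,12]'

```text
t: 21.48
ee_pos: [447.6, -146.2, 136.8]
tcp_rot: [-3.139, -0.001, 1.697]
contact_force: [-0.1, 0.6, 0.2]
width: 16.8
```

Request:
play_rows --rows '[0,0,0,0,0,-0.17,12,0,0,0,0,0,0,12,0,0,0,0,0,0,12]'

```text
t: 21.85
ee_pos: [448.9, -143.8, 137.5]
tcp_rot: [-3.14, -0.001, 1.865]
contact_force: [0.1, 0.2, -0.3]
width: 16.7
```

Run:
```python
from h import *
go(449.5,-145.5,10,1.867)
cv2.imwrite("pics/w6.png",camera("wrist")[:,:,::-1])
```

```text
shift [ -1.9   0.2 127.5] turn z -0.002 from [ 448.9 -143.8  137.5] rpy [-3.140e+00 -1.000e-03  1.865e+00]
```

View pics/w6.png

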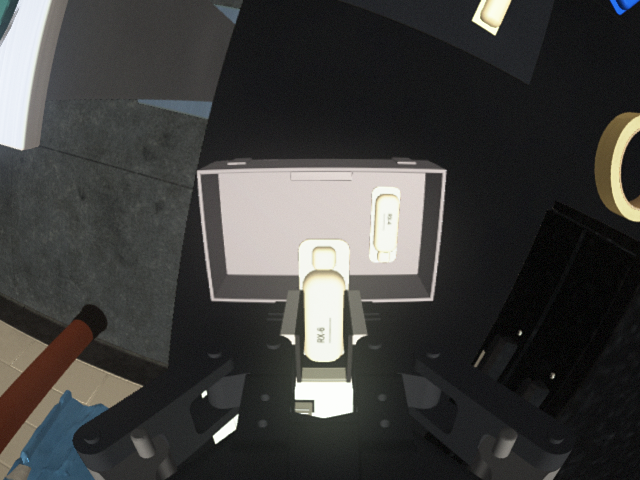

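Request:
play_rows --rows '[-2,0,40,0,0,0,12,0,0,40,0,0,0,12,0,0,30,0,0,0,12,0,0,12,0,0,0,12,0,0,5,0,0,0,12,0,0,0,0,0,0,12,0,0,0,0,0,0,12,0,0,0,0,0,0,26]'

```text
t: 22.9
ee_pos: [450.6, -146.4, 12.3]
tcp_rot: [3.14, 0.001, 1.867]
contact_force: [0.4, -0.1, 1.4]
width: 25.9
```

Request:
play_rows --rows '[0,0,0,0,0,0,26,0,0,0,0,0,0,26,0,0,-15,0,0,0,26,0,0,-40,0,0,0,26,0,0,-40,0,0,0,26,0,0,-40,0,0,0,26,0,0,-30,0,0,0,30,0,0,0,0,0,0,44]'

```text
t: 23.9
ee_pos: [451.7, -146.8, 180.7]
tcp_rot: [3.135, 0.006, 1.867]
contact_force: [0.2, -0.1, -0.3]
width: 43.6
```

Run:
```python
from h import *
packs(); go(448.5,214.8,175,1.495)
```

```text
(array([658. , 142.7], dtype=float32), np.float32(51.8), np.float32(17.3), 0.578, array([594.,   5.]))
(array([523.6,  60. ], dtype=float32), np.float32(41.9), np.float32(22.2), 1.421, array([470.,  16.]))
shift [346.1 103.3   2.6] turn z 0.372 from [ 450.6 -146.4  178.2] rpy [3.139e+00 3.000e-03 1.867e+00]
```

Request:
play_rows --rows '[43,13,0,0,0,0,44,43,13,0,0,0,0,44,43,13,0,0,0,0,44,43,13,0,0,0,0,44,43,13,0,0,0,0,44,43,13,0,0,0,0,44,44,13,0,0,0,0,44,44,12.5,0,0,0,0,44]'

```text
t: 24.95
ee_pos: [446.8, 216.3, 174.5]
tcp_rot: [-3.138, 0.0, 1.867]
contact_force: [0.5, -0.7, 0.1]
width: 44.0
```

Request:
play_rows --rows '[0,0,0,0,0,0.18,44,0,0,0,0,0,0.18,44,0,0,0,0,0,0.012,44,0,0,0,0,0,0,44,0,0,0,0,0,0,44]'

```text
t: 25.58
ee_pos: [447.8, 214.9, 175.9]
tcp_rot: [-3.141, 0.0, 1.496]
contact_force: [0.2, 0.0, 1.4]
width: 43.9
```

Run:
```python
from h import *
packs(); go(448.5,214.8,8,1.495)
```

```text
(array([454.9, 146.4], dtype=float32), np.float32(42.2), np.float32(22.6), 1.432, array([336., 279.]))
(array([659. , 162.4], dtype=float32), np.float32(61.0), np.float32(28.1), 0.982, array([535., 246.]))
(array([533.2, 218.3], dtype=float32), np.float32(42.2), np.float32(22.3), 1.814, array([419., 198.]))
(array([447.8, 216.5], dtype=float32), np.float32(60.8), np.float32(22.3), 1.487, array([322., 206.]))
(array([317.4, 256.5], dtype=float32), np.float32(54.6), np.float32(17.1), 0.082, array([166., 177.]))
shift [ -0.    0.6 168.1] turn z 0.0 from [447.9 214.9 176.1] rpy [-3.141  0.     1.495]
```

Request:
play_rows --rows '[1,0,50,0,0,0,44,0,0,50,0,0,0,44,0,0,48,0,0,0,44,0,0,15,0,0,0,44,0,0,5,0,0,0,44,0,0,0,0,0,0,44,0,0,0,0,0,0,20,0,0,0,0,0,0,14]'

```text
t: 26.62
ee_pos: [449.5, 216.6, 10.2]
tcp_rot: [3.138, -0.001, 1.495]
contact_force: [-0.0, -0.0, 3.2]
width: 16.4
```

Request:
play_rows --rows '[0,0,0,0,0,0,12,0,0,0,0,0,0,12,0,0,0,0,0,0,12,0,0,-10,0,0,0,12,0,0,-30,0,0,0,12,0,0,-40,0,0,0,12,0,0,-40,0,0,0,12,0,0,-10,0,0,0,12]'

```text
t: 27.62
ee_pos: [449.6, 216.7, 141.8]
tcp_rot: [3.136, -0.002, 1.495]
contact_force: [0.1, -1.1, -0.7]
width: 16.9
```

Request:
play_rows --rows '[-41,-1.5,0,0,0,0,12,-41,-1.5,0,0,0,0,12,-41,-1.5,0,0,0,0,12,-41,-1.5,0,0,0,0,12,-41,-1.5,0,0,0,0,12,-41,-1.5,0,0,0,0,12,-41,-1.5,0,0,0,0,12,-41,-1.5,0,0,0,0,12]'

```text
t: 28.62
ee_pos: [410.0, -111.0, 136.9]
tcp_rot: [-3.139, -0.001, 1.495]
contact_force: [0.1, -0.7, 0.2]
width: 16.7
```

Request:
play_rows --rows '[-41,-1.5,0,0,0,0,12,-7,0,0,0,0,0,12,0,0,0,0,0,-0.18,12,0,0,0,0,0,-0.18,12,0,0,0,0,0,-0.012,12,0,0,0,0,0,0,12,0,0,0,0,0,0,12]'

```text
t: 29.5
ee_pos: [406.0, -157.4, 138.1]
tcp_rot: [-3.141, -0.0, 1.866]
contact_force: [0.1, 0.9, -0.2]
width: 16.7
```

Run:
```python
from h import *
go(406.4,-158.6,10,1.867)
cv2.imwrite("pics/w7.png",camera("wrist")[:,:,::-1])
```

```text
shift [-1.200e+00  1.000e-01  1.281e+02] turn z -0.001 from [ 406.  -157.4  138.1] rpy [-3.141 -0.     1.866]
```

View pics/w7.png

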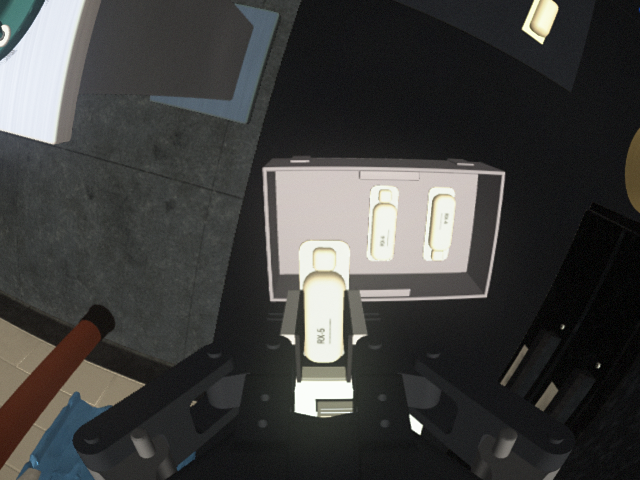

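Two packs lie flat in the box at (382,225) and (439,225), the third slot is free. Lowering the third.

Request:
play_rows --rows '[-1,0,40,0,0,0,12,0,0,40,0,0,0,12,0,0,30,0,0,0,12,0,0,12,0,0,0,12,0,0,5,0,0,0,12,0,0,0,0,0,0,12,0,0,0,0,0,0,12,0,0,0,0,0,0,26]'

```text
t: 30.55
ee_pos: [407.0, -159.1, 12.3]
tcp_rot: [3.14, 0.002, 1.867]
contact_force: [-0.6, 0.1, -0.6]
width: 25.8
```

Request:
play_rows --rows '[0,0,0,0,0,0,26,0,0,0,0,0,0,26,0,0,-15,0,0,0,26,0,0,-40,0,0,0,26,0,0,-40,0,0,0,26,0,0,-40,0,0,0,26,0,0,-30,0,0,0,30,0,0,0,0,0,0,44]'

```text
t: 31.55
ee_pos: [408.1, -159.7, 180.5]
tcp_rot: [3.136, 0.006, 1.867]
contact_force: [-0.1, 0.2, -0.1]
width: 43.8
```

Run:
```python
from h import *
packs(); go(524.5,63,175,1.427)
```

```text
(array([654.4, 153. ], dtype=float32), np.float32(58.3), np.float32(22.4), 0.941, array([626.,  11.]))
(array([523.2,  60.1], dtype=float32), np.float32(42.4), np.float32(22.9), 1.429, array([514.,  22.]))
shift [178.2 177.2   3.1] turn z 0.44 from [ 407.  -159.1  178.2] rpy [3.139e+00 3.000e-03 1.867e+00]
```

Request:
play_rows --rows '[30,29.5,0,0,0,0,44,30,29.5,0,0,0,0,44,30,29.5,0,0,0,0,44,30,29.5,0,0,0,0,44,30,29.5,0,0,0,0,44,28.2,29.7,0,0,0,0,44,0,0,0,0,0,0.15,44,0,0,0,0,0,0.15,44]'

```text
t: 32.6
ee_pos: [522.9, 64.1, 174.1]
tcp_rot: [-3.137, 0.0, 1.563]
contact_force: [0.1, 0.5, 0.8]
width: 43.9
```

Request:
play_rows --rows '[0,0,0,0,0,0.14,44,0,0,0,0,0,0,44,0,0,0,0,0,0,44]'

```text
t: 32.98
ee_pos: [523.3, 63.4, 175.4]
tcp_rot: [-3.14, 0.0, 1.429]
contact_force: [-0.3, -0.8, 0.1]
width: 43.9
```

Run:
```python
from h import *
packs(); go(524.5,63,8,1.427)
```

```text
(array([525.1,  63.1], dtype=float32), np.float32(41.9), np.float32(21.9), 1.43, array([324., 208.]))
(array([456.1, 144.3], dtype=float32), np.float32(42.3), np.float32(22.7), 1.422, array([230., 128.]))
(array([659. , 159.8], dtype=float32), np.float32(61.2), np.float32(23.1), 0.977, array([464.,  81.]))
(array([534.4, 215.8], dtype=float32), np.float32(42.4), np.float32(22.5), 1.817, array([309.,  29.]))
shift [ -0.2   1.3 167.6] turn z 0.001 from [523.5  63.3 175.6] rpy [-3.14   0.     1.428]
```

Request:
play_rows --rows '[0,1.5,50,0,0,0,44,0,0,50,0,0,0,44,0,0,48,0,0,0,44,0,0,15,0,0,0,44,0,0,4.5,0,0,0,44,0,0,0,0,0,0,44,0,0,0,0,0,0,20,0,0,0,0,0,0,14]'

```text
t: 34.02
ee_pos: [526.9, 63.2, 10.8]
tcp_rot: [3.138, -0.001, 1.427]
contact_force: [1.1, 0.8, 5.5]
width: 17.0
```

Request:
play_rows --rows '[0,0,0,0,0,0,12,0,0,0,0,0,0,12,0,0,0,0,0,0,12,0,0,-10,0,0,0,12,0,0,-30,0,0,0,12,0,0,-40,0,0,0,12,0,0,-40,0,0,0,12,0,0,-10,0,0,0,12]'

```text
t: 35.02
ee_pos: [527.0, 63.2, 142.5]
tcp_rot: [3.135, -0.001, 1.427]
contact_force: [-0.2, -0.6, -0.2]
width: 17.2
```

Request:
play_rows --rows '[40,-9.3,0,0,0,0,12,40,-9.3,0,0,0,0,12,40,-9.3,0,0,0,0,12,40,-9.3,0,0,0,0,12,40,-9.3,0,0,0,0,12,40,-9.3,0,0,0,0,12,40,-9.3,0,0,0,0,12,40,-9.3,0,0,0,0,12]'

```text
t: 36.02
ee_pos: [496.6, 391.3, 136.9]
tcp_rot: [-3.139, 0.002, 1.427]
contact_force: [-0.1, 0.7, 0.2]
width: 17.2
```

Request:
play_rows --rows '[0,0,0,0,0,-0.12,12,0,0,0,0,0,-0.12,12,0,0,0,0,0,0,12,0,0,0,0,0,0,12]'

```text
t: 36.52
ee_pos: [497.3, 390.2, 137.8]
tcp_rot: [-3.14, 0.001, 1.665]
contact_force: [0.5, -0.1, -0.1]
width: 16.6
```

Run:
```python
from h import *
C=np.array([452,386]);c,s=np.cos(.098),np.sin(.098)
go(*(C+45*np.array([c,s])),12,1.669)
m=camera_model("wrist");im=camera("wrist")[:,:,::-1].copy()
for z,hx,hy,col in((22,75,55,(0,0,255)),(3,72,52,(0,255,0))):
    P=np.array([pix(m,[C[0]+c*x-s*y,C[1]+s*x+c*y,z],True) for x,y in((hx,hy),(-hx,hy),(-hx,-hy),(hx,-hy),(hx,hy))])
    cv2.polylines(im,[P.round().astype(np.int32)],False,col,1)
cv2.imwrite("pics/w8.png",im)
```

```text
shift [  0.4  -0.3 125.8] turn z -0.004 from [497.3 390.2 137.8] rpy [-3.140e+00  1.000e-03  1.665e+00]
```

View pics/w8.png

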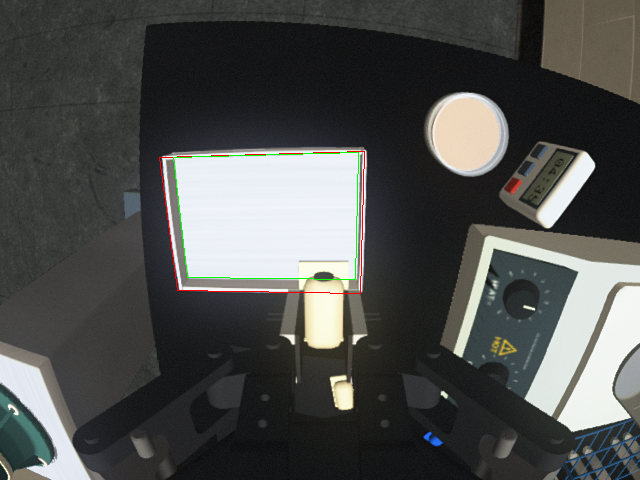

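Request:
play_rows --rows '[0,-4,40,0,0,0,12,0,0,40,0,0,0,12,0,0,30,0,0,0,12,0,0,12,0,0,0,12,0,0,3,0,0,0,12,0,0,0,0,0,0,12,0,0,0,0,0,0,12,0,0,0,0,0,0,25]'

```text
t: 37.58
ee_pos: [494.2, 390.6, 15.0]
tcp_rot: [3.14, -0.001, 1.667]
contact_force: [0.3, -0.0, 0.2]
width: 25.0
```

Request:
play_rows --rows '[0,0,0,0,0,0,25,0,0,0,0,0,0,25,0,0,-15,0,0,0,25,0,0,-40,0,0,0,25,0,0,-40,0,0,0,25,0,0,-40,0,0,0,25,0,0,-25,0,0,0,30,0,0,0,0,0,0,44]'

```text
t: 38.58
ee_pos: [495.1, 391.2, 178.2]
tcp_rot: [3.135, -0.004, 1.667]
contact_force: [-0.2, 0.3, 0.4]
width: 43.5
```

Run:
```python
from h import *
packs(); go(534,217,175,1.815)
```

```text
(array([534.3, 219.2], dtype=float32), np.float32(46.0), np.float32(22.5), 1.804, array([342., 367.]))
shift [-176.5   23.     0.3] turn z -0.148 from [494.1 390.5 175.5] rpy [ 3.139e+00 -1.000e-03  1.667e+00]
```

Request:
play_rows --rows '[-35.3,4.6,0,0,0,0,44,-35.3,4.6,0,0,0,0,44,-35.3,4.6,0,0,0,0,44,-35.3,4.6,0,0,0,0,44,-35.3,4.6,0,0,0,0,44,0,0,0,0,0,-0.148,44,0,0,0,0,0,0,44,0,0,0,0,0,0,44]'

```text
t: 39.62
ee_pos: [532.8, 216.8, 172.5]
tcp_rot: [-3.139, 0.0, 1.813]
contact_force: [0.7, 0.4, -0.8]
width: 43.9
```

Run:
```python
from h import *
packs(); go(534,217,8,1.815)
```

```text
(array([659.9, 162.9], dtype=float32), np.float32(60.8), np.float32(26.5), 0.98, array([437., 293.]))
(array([455.7, 146.3], dtype=float32), np.float32(42.7), np.float32(22.3), 1.419, array([223., 261.]))
(array([534.2, 218.1], dtype=float32), np.float32(40.6), np.float32(21.7), 1.815, array([324., 208.]))
shift [ -0.2   1.3 164.9] turn z -0.001 from [533.  217.  172.9] rpy [-3.14   0.     1.814]
```

Request:
play_rows --rows '[0.5,1.5,50,0,0,0,44,0,0,50,0,0,0,44,0,0,45,0,0,0,44,0,0,15,0,0,0,44,0,0,4.5,0,0,0,44,0,0,0,0,0,0,44,0,0,0,0,0,0,20,0,0,0,0,0,0,14]'

```text
t: 40.67
ee_pos: [536.2, 217.9, 11.4]
tcp_rot: [3.138, -0.0, 1.815]
contact_force: [0.3, 0.5, 4.3]
width: 17.1
```

Request:
play_rows --rows '[0,0,0,0,0,0,12,0,0,0,0,0,0,12,0,0,0,0,0,0,12,0,0,-10,0,0,0,12,0,0,-30,0,0,0,12,0,0,-40,0,0,0,12,0,0,-40,0,0,0,12,0,0,-10,0,0,0,12]'

```text
t: 41.68
ee_pos: [536.4, 218.0, 143.1]
tcp_rot: [3.135, -0.0, 1.815]
contact_force: [-0.3, 0.8, -0.5]
width: 17.0
```

Request:
play_rows --rows '[36.7,-7.8,0,0,0,0,12,36.7,-7.8,0,0,0,0,12,36.7,-7.8,0,0,0,0,12,36.7,-7.8,0,0,0,0,12,36.7,-7.8,0,0,0,0,12,0,0,0,0,0,0.145,12,0,0,0,0,0,0,12,0,0,0,0,0,0,12]'

```text
t: 42.68
ee_pos: [452.4, 385.6, 138.3]
tcp_rot: [-3.14, 0.001, 1.671]
contact_force: [-0.4, 0.6, 0.0]
width: 16.6
```

Run:
```python
from h import *
go(452,386,12,1.669)
cv2.imwrite("pics/w9.png",camera("wrist")[:,:,::-1])
```

```text
shift [ 6.000e-01 -1.000e-01  1.263e+02] turn z 0.002 from [452.4 385.6 138.3] rpy [-3.140e+00  1.000e-03  1.671e+00]
```

Request:
play_rows --rows '[0,0,40,0,0,0,12,0,0,40,0,0,0,12,0,0,30,0,0,0,12,0,0,12,0,0,0,12,0,0,3,0,0,0,12,0,0,0,0,0,0,12,0,0,0,0,0,0,12,0,0,0,0,0,0,25]'

```text
t: 43.72
ee_pos: [453.2, 386.6, 15.4]
tcp_rot: [3.14, -0.001, 1.67]
contact_force: [0.2, -0.3, -0.1]
width: 24.9
```

Request:
play_rows --rows '[0,0,0,0,0,0,25,0,0,0,0,0,0,25,0,0,-15,0,0,0,25,0,0,-40,0,0,0,25,0,0,-40,0,0,0,25,0,0,-40,0,0,0,25,0,0,-25,0,0,0,30,0,0,0,0,0,0,44]'

```text
t: 44.72
ee_pos: [454.0, 387.2, 178.5]
tcp_rot: [3.135, -0.004, 1.67]
contact_force: [0.3, -0.4, -0.2]
width: 43.9
```

Request:
play_rows --rows '[-40,-3.4,0,0,0,0,44,-40,-3.4,0,0,0,0,44,-40,-3.4,0,0,0,0,44,-40,-3.4,0,0,0,0,44,-40,-3.4,0,0,0,0,44,-40,-3.4,0,0,0,0,44,0,0,0,0,0,0.124,44,0,0,0,0,0,0.124,44]'

```text
t: 45.72
ee_pos: [455.2, 144.4, 172.7]
tcp_rot: [-3.139, 0.001, 1.416]
contact_force: [-0.5, 0.4, -1.2]
width: 44.3
```

Request:
play_rows --rows '[0,0,0,0,0,0,44,0,0,0,0,0,0,44]'

```text
t: 45.98
ee_pos: [455.6, 145.3, 173.4]
tcp_rot: [-3.14, 0.001, 1.424]
contact_force: [-0.1, 0.2, 0.2]
width: 44.1
```

Run:
```python
from h import *
packs(); go(455.8,145.5,8,1.423)
```

```text
(array([455.3, 145.5], dtype=float32), np.float32(40.8), np.float32(22.4), 1.424, array([322., 209.]))
(array([658.6, 161. ], dtype=float32), np.float32(61.0), np.float32(26.5), 0.975, array([535., 165.]))
(array([409.3, 326.8], dtype=float32), np.float32(66.3), np.float32(18.7), 2.894, array([232.,   6.]))
shift [  0.2   0.2 165.7] turn z 0.0 from [455.7 145.4 173.7] rpy [-3.141  0.     1.423]
```

Request:
play_rows --rows '[0,0,50,0,0,0,44,0,0,50,0,0,0,44,0,0,45,0,0,0,44,0,0,15,0,0,0,44,0,0,5.5,0,0,0,44,0,0,0,0,0,0,44,0,0,0,0,0,0,20,0,0,0,0,0,0,14]'

```text
t: 47.02
ee_pos: [457.5, 145.6, 10.6]
tcp_rot: [3.138, -0.001, 1.422]
contact_force: [-0.0, -0.4, 4.3]
width: 16.9
```

Request:
play_rows --rows '[0,0,0,0,0,0,12,0,0,0,0,0,0,12,0,0,0,0,0,0,12,0,0,-10,0,0,0,12,0,0,-30,0,0,0,12,0,0,-40,0,0,0,12,0,0,-40,0,0,0,12,0,0,-10,0,0,0,12]'

```text
t: 48.02
ee_pos: [457.7, 145.7, 142.4]
tcp_rot: [3.136, -0.002, 1.422]
contact_force: [0.5, 0.6, -0.2]
width: 16.7
```

Request:
play_rows --rows '[37.9,-13.1,0,0,0,0,12,37.9,-13.1,0,0,0,0,12,37.9,-13.1,0,0,0,0,12,37.9,-13.1,0,0,0,0,12,37.9,-13.1,0,0,0,0,12,37.9,-13.1,0,0,0,0,12,0,0,0,0,0,-0.123,12,0,0,0,0,0,-0.123,12]'

```text
t: 49.02
ee_pos: [410.9, 381.9, 136.9]
tcp_rot: [-3.139, 0.002, 1.673]
contact_force: [0.8, 0.0, -1.7]
width: 17.0
```

Request:
play_rows --rows '[0,0,0,0,0,0,12,0,0,0,0,0,0,12]'

```text
t: 49.28
ee_pos: [411.8, 381.5, 138.0]
tcp_rot: [-3.14, 0.001, 1.666]
contact_force: [0.3, -0.7, -0.3]
width: 16.8
```

Run:
```python
from h import *
go(411.2,382,12,1.669)
cv2.imwrite("pics/w10.png",camera("wrist")[:,:,::-1])
```

```text
shift [  0.6  -0.3 126. ] turn z -0.003 from [411.8 381.5 138. ] rpy [-3.140e+00  1.000e-03  1.666e+00]
```

View pics/w10.png

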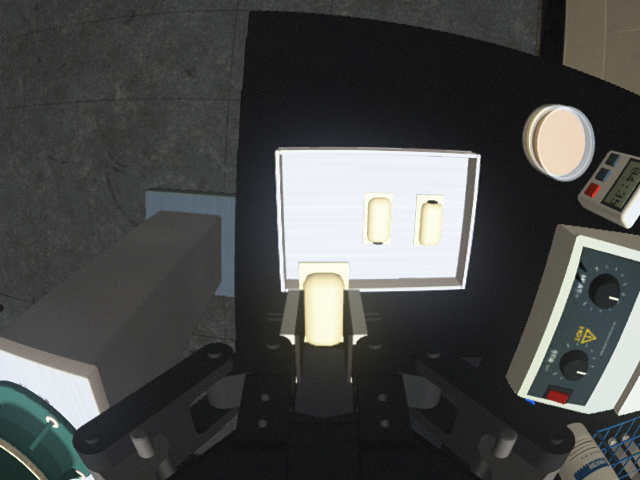

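Request:
play_rows --rows '[0,0,40,0,0,0,12,0,0,40,0,0,0,12,0,0,30,0,0,0,12,0,0,12,0,0,0,12,0,0,3,0,0,0,12,0,0,0,0,0,0,12,0,0,0,0,0,0,12,0,0,0,0,0,0,25]'

```text
t: 50.32
ee_pos: [412.6, 382.3, 14.9]
tcp_rot: [3.14, -0.001, 1.668]
contact_force: [-0.7, -0.5, 0.0]
width: 25.3
```

Request:
play_rows --rows '[0,0,0,0,0,0,25,0,0,0,0,0,0,25,0,0,-15,0,0,0,25,0,0,-40,0,0,0,25,0,0,-50,0,0,0,25,0,0,-50,0,0,0,25,0,0,-50,0,0,0,50,0,0,-35,0,0,0,85]'

```text
t: 51.32
ee_pos: [412.4, 382.2, 258.3]
tcp_rot: [3.137, -0.003, 1.668]
contact_force: [1.0, 0.3, 0.1]
width: 60.2
```

Request:
play_rows --rows '[0,0,0,0,0,0.171,85,0,0,0,0,0,0.171,85,0,0,0,0,0,0.171,85,0,0,0,0,0,0.171,85,0,0,0,0,0,0.171,85,0,0,0,0,0,0.171,85,0,0,0,0,0,0.171,85,0,0,0,0,0,0.174,85]'

```text
t: 52.32
ee_pos: [412.0, 381.9, 255.1]
tcp_rot: [-3.141, -0.001, 0.291]
contact_force: [0.5, 0.3, -0.2]
width: 85.4
```

Request:
play_rows --rows '[-11,39,0,0,0,0,85,-11,39,0,0,0,0,85,-11,39,0,0,0,0,85,-11,39,0,0,0,0,85,-11,39,0,0,0,0,85,-11,39,0,0,0,0,85,-11,39,0,0,0,0,85,-11,39,0,0,0,0,85]'

```text
t: 53.32
ee_pos: [419.0, 56.5, 255.1]
tcp_rot: [3.141, -0.002, 0.297]
contact_force: [-0.3, -0.3, 0.2]
width: 85.2
```

Run:
```python
from h import *
packs(); go(480.6,-344.3,230,.296)
im=camera("wrist")[:,:,::-1].copy();cv2.imwrite("pics/w11.png",im)
```

```text
shift [-55.3 397.5  27.2] turn z -0.004 from [419.1  52.4 255.1] rpy [ 3.136 -0.     0.292]
```

View pics/w11.png

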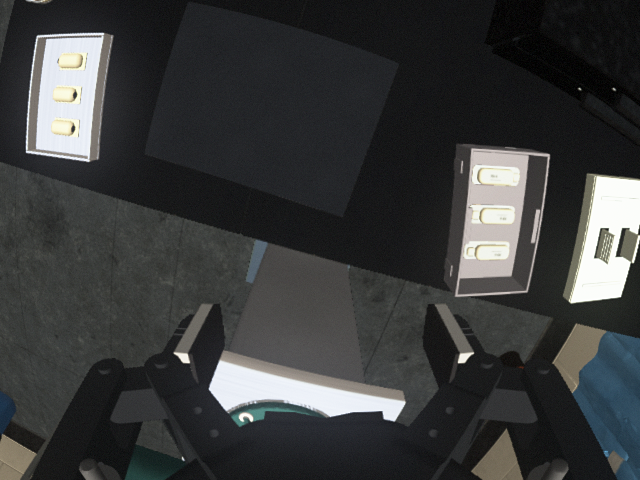

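All three packs are in the box and all three shorts in the tray; the mat is empty. Now for the cover.

Request:
play_rows --rows '[-6.9,49.6,3,0,0,0,85,-6.9,49.6,3,0,0,0,85,-6.9,49.6,3,0,0,0,85,-6.9,49.6,3,0,0,0,85,-6.9,49.6,3,0,0,0,85,-6.9,49.6,3,0,0,0,85,-6.9,49.6,3,0,0,0,85,-6.9,49.6,3,0,0,0,85]' --newtons 40

```text
t: 54.42
ee_pos: [483.3, -338.6, 230.7]
tcp_rot: [3.141, -0.001, 0.297]
contact_force: [1.4, -0.7, 0.3]
width: 85.0
```

Request:
play_rows --rows '[0,0,0,0,0,0,85,0,0,0,0,0,0,85,0,0,0,0,0,0,85]'

```text
t: 54.8
ee_pos: [482.8, -336.4, 230.7]
tcp_rot: [3.141, -0.001, 0.299]
contact_force: [-0.5, 0.3, 0.8]
width: 84.7
```

Run:
```python
from h import *
m=camera_model("wrist");im=camera("wrist")[:,:,::-1].copy();cv2.imwrite("pics/w12.png",im)
b=((cv2.cvtColor(im,cv2.COLOR_BGR2GRAY)>150)*255).astype(np.uint8)
for x in rects(m,b,22,True,6000,60000):print(x)
go(480.6,-344.3,28,.296)
```

```text
(array([ 479.1, -345.2], dtype=float32), np.float32(176.8), np.float32(107.9), 0.296, array([330., 198.]))
(array([ 454.9, -146.7], dtype=float32), np.float32(155.4), np.float32(71.2), 0.298, array([148., 169.]))
shift [ -4.6   6.7 202.7] turn z 0.003 from [ 482.8 -336.5  230.7] rpy [ 3.141e+00 -1.000e-03  2.990e-01]
```

Request:
play_rows --rows '[-5,6.7,0,0,0,0.003,85,0,0,50,0,0,0,85,0,0,50,0,0,0,85,0,0,50,0,0,0,85,0,0,30,0,0,0,85,0,0,15,0,0,0,85,0,0,7,0,0,0,85,0,0,0,0,0,0,85]'

```text
t: 55.85
ee_pos: [480.1, -346.2, 28.8]
tcp_rot: [3.14, -0.001, 0.294]
contact_force: [0.8, -1.2, -0.9]
width: 84.9
```

Request:
play_rows --rows '[0,0,0,0,0,0,50,0,0,0,0,0,0,40,0,0,0,0,0,0,36,0,0,0,0,0,0,36,0,0,0,0,0,0,36,0,0,0,0,0,0,36,0,0,0,0,0,0,36]'

```text
t: 56.72
ee_pos: [480.8, -346.5, 31.2]
tcp_rot: [3.138, -0.002, 0.294]
contact_force: [-0.6, 1.4, 9.1]
width: 37.9
```

Request:
play_rows --rows '[0,0,-5,0,0,0,36,0,0,-10,0,0,0,36,0,0,-15,0,0,0,36,0,0,-30,0,0,0,36,0,0,-30,0,0,0,36,0,0,-35,0,0,0,36,0,0,0,0,0,0,36,0,0,0,0,0,0,36]'

```text
t: 57.72
ee_pos: [479.2, -345.4, 151.9]
tcp_rot: [-3.14, 0.001, 0.294]
contact_force: [-0.0, -0.3, -3.3]
width: 37.7
```

Run:
```python
from h import *
s=readout.sense();p=s["ee_pos"]
m=camera_model("wrist");im=camera("wrist")[:,:,::-1].copy();cv2.imwrite("pics/w13.png",im)
b=((cv2.cvtColor(im,cv2.COLOR_BGR2GRAY)>150)*255).astype(np.uint8)
# held plate top edge: far edge corners
z=p[2]-12+4
y0=0
c=max(cv2.findContours(b,cv2.RETR_EXTERNAL,cv2.CHAIN_APPROX_NONE)[0],key=cv2.contourArea)[:,0]
print("bbox",c.min(0),c.max(0))
a=cv2.approxPolyDP(c[c[:,1]<300].reshape(-1,1,2),6,True)[:,0]
c_,s_=np.cos(s["tcp_rot"][2]),np.sin(s["tcp_rot"][2])
for u,v in a:
    w=plane(m,u,v,z,True)-p; print(u,v,"tool x,y:",round(w[0]*c_+w[1]*s_,1),round(w[0]*s_-w[1]*c_,1))
print(s["width"]);go(451,-144.7,130,.296)
```

```text
bbox [196 104] [451 417]
196 110 tool x,y: 86.8 -51.9
212 299 tool x,y: 0.0 -52.3
256 299 tool x,y: 0.8 -30.7
254 259 tool x,y: 21.0 -30.1
293 260 tool x,y: 20.7 -12.7
294 299 tool x,y: 1.1 -12.9
280 291 tool x,y: 5.2 -19.2
272 299 tool x,y: 0.9 -23.1
375 299 tool x,y: 1.0 24.6
371 291 tool x,y: 5.3 22.5
352 299 tool x,y: 1.2 13.9
354 260 tool x,y: 20.7 14.1
370 258 tool x,y: 21.7 21.2
394 260 tool x,y: 20.6 32.0
391 299 tool x,y: 0.9 32.2
434 299 tool x,y: 0.2 53.2
450 110 tool x,y: 86.9 52.7
37.71625845466892
shift [  31.4 -199.7   21.4] turn z -0.002 from [ 478.8 -345.   150.9] rpy [-3.139e+00  2.000e-03  2.940e-01]
```

View pics/w13.png

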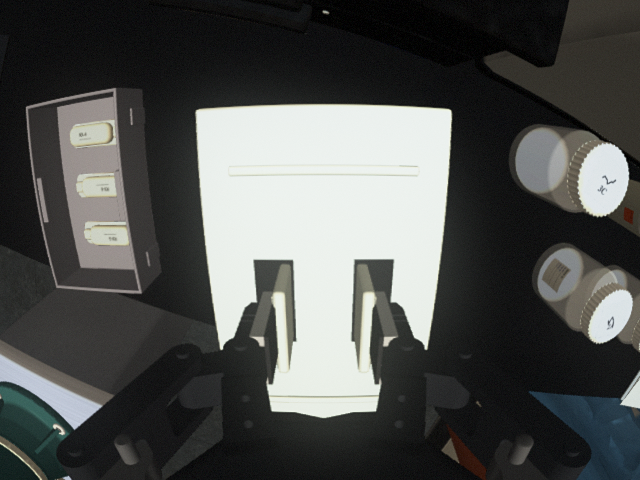

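The cover is held level and central, with the tabs squeezed. Carrying it back over the box.

Request:
play_rows --rows '[5,-30,0,0,0,0,36,5,-34,0,0,0,0,36,5,-34,0,0,0,0,36,5,-34,0,0,0,0,36,5,-34,0,0,0,0,36,6.4,-33.7,0,0,0,-0.002,36,0,0,10,0,0,0,36,0,0,10,0,0,0,36]'

```text
t: 58.78
ee_pos: [451.2, -145.5, 130.9]
tcp_rot: [-3.141, 0.002, 0.296]
contact_force: [-0.0, 0.2, -1.5]
width: 37.7
```

Request:
play_rows --rows '[0,0,10,0,0,0,36,0,0,10,0,0,0,36,0,0,0,0,0,0,36,0,0,0,0,0,0,36]'

```text
t: 59.28
ee_pos: [452.0, -145.8, 113.0]
tcp_rot: [3.141, -0.0, 0.295]
contact_force: [0.4, 0.2, -1.7]
width: 37.9
```

Run:
```python
from h import *
go(451.2,-144.5,58,.296)
```

```text
shift [-0.4 -1.5 55. ] turn z -0.001 from [ 452.  -145.8  113. ] rpy [ 3.141 -0.     0.295]
```

Request:
play_rows --rows '[-0.5,-1.5,12,0,0,0,36,0,0,12,0,0,0,36,0,0,8,0,0,0,36,0,0,4,0,0,0,36,0,0,4,0,0,0,36,0,0,0,0,0,0,36,0,0,0,0,0,0,36]'

```text
t: 60.15
ee_pos: [451.2, -144.3, 73.2]
tcp_rot: [3.141, -0.001, 0.296]
contact_force: [0.4, -0.3, -1.6]
width: 37.4
```

Request:
play_rows --rows '[0,0,4,0,0,0,36,0,0,4,0,0,0,36,0,0,3,0,0,0,36,0,0,2,0,0,0,36,0,0,0,0,0,0,36,0,0,0,0,0,0,36]'

```text
t: 60.9
ee_pos: [451.0, -144.2, 59.9]
tcp_rot: [3.141, -0.0, 0.296]
contact_force: [-0.1, -0.2, -2.1]
width: 37.7
```

Request:
play_rows --rows '[0,0,2,0,0,0,36,0,0,1.5,0,0,0,36,0,0,1.5,0,0,0,36,0,0,0,0,0,0,36,0,0,0,0,0,0,36]'

```text
t: 61.52
ee_pos: [451.3, -144.3, 58.1]
tcp_rot: [3.14, -0.001, 0.296]
contact_force: [-7.3, 2.7, 13.9]
width: 37.6
```

Contact came at 58.1 mm, where home was predicted (58.2). Releasing and backing off.

Request:
play_rows --rows '[0,0,0,0,0,0,60,0,0,0,0,0,0,85,0,0,0,0,0,0,85,0,0,0,0,0,0,85,0,0,-10,0,0,0,85,0,0,-40,0,0,0,85,0,0,-50,0,0,0,85,0,0,-50,0,0,0,85]'

```text
t: 62.52
ee_pos: [450.8, -144.1, 207.0]
tcp_rot: [3.141, -0.001, 0.296]
contact_force: [0.2, -0.7, -0.3]
width: 85.0
```

Request:
play_rows --rows '[0,0,-30,0,0,0,85,0,0,0,0,0,0,85,0,0,0,0,0,0,85,0,0,0,0,0,0,85]'

```text
t: 63.02
ee_pos: [450.1, -143.8, 232.9]
tcp_rot: [-3.139, 0.003, 0.296]
contact_force: [0.4, 0.2, 0.0]
width: 85.1
```

Run:
```python
from h import *
m=camera_model("wrist");im=camera("wrist")[:,:,::-1].copy();cv2.imwrite("pics/w14.png",im)
g=cv2.cvtColor(im,cv2.COLOR_BGR2GRAY)
b=((g>150)*255).astype(np.uint8)
for z in(47,49,52):
  for x in rects(m,b,z,True,6000,60000):print(z,x)
inv=((g<150)*255).astype(np.uint8);inv[:160]=0;inv[240:]=0;inv[:,:280]=0;inv[:,390:]=0
for x in rects(m,inv,49,True,100,5000):print('slot',x)
a=cv2.resize(im[80:300,230:430],None,fx=2.7,fy=2.7)
s=camera("side")[:,:,::-1];s=cv2.resize(s[210:280,320:420],None,fx=2.4,fy=2.4)
o=np.zeros((a.shape[0],a.shape[1]+s.shape[1],3),np.uint8);o[:,:a.shape[1]]=a;o[:s.shape[0],a.shape[1]:]=s
cv2.imwrite("pics/fin.png",o);print(readout.sense()["ee_pos"],o.shape)
```

```text
47 (array([ 449.6, -145.5], dtype=float32), np.float32(178.7), np.float32(108.5), 0.297, array([325., 197.]))
49 (array([ 450.1, -145.4], dtype=float32), np.float32(177.6), np.float32(107.9), 0.297, array([325., 197.]))
52 (array([ 450.9, -145.1], dtype=float32), np.float32(176.0), np.float32(106.9), 0.297, array([325., 197.]))
slot (array([ 456.1, -166.6], dtype=float32), np.float32(44.5), np.float32(16.7), 0.262, array([348., 203.]))
slot (array([ 442.7, -123.7], dtype=float32), np.float32(44.3), np.float32(17.2), 0.287, array([301., 202.]))
slot (array([ 471.2, -198.8], dtype=float32), np.float32(74.5), np.float32(6.7), 0.296, array([387., 200.]))
[ 450.30942847 -143.86121524  233.24176656] (594, 780, 3)
```

View pics/fin.png

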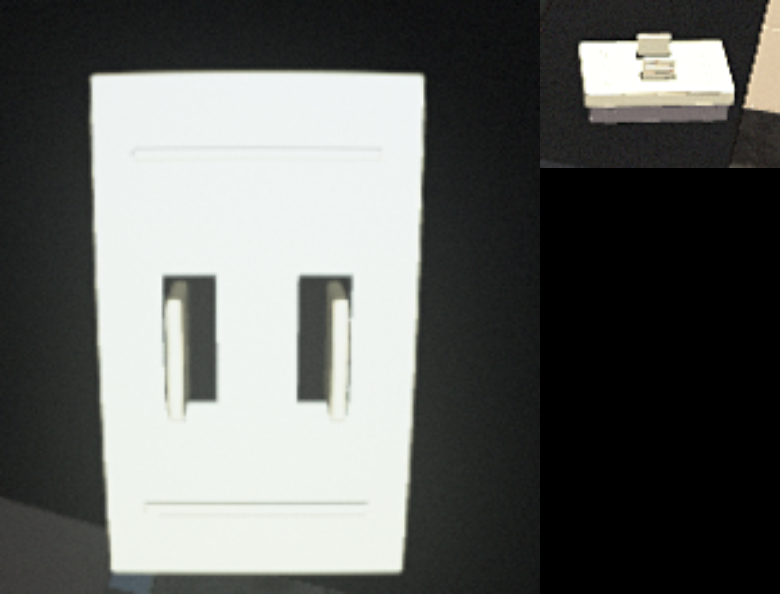

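Run:
```python
from h import *
from station import hand_in
m=camera_model("top");im=camera("top")[:,:,::-1].copy()
h=cv2.cvtColor(im,cv2.COLOR_BGR2HSV);k=cv2.inRange(h,(15,40,110),(40,255,255));k[:240]=0;k[325:]=0;k[:,:170]=0;k[:,320:]=0
for x in rects(m,k,10,False,8,500):print(x)
print(hand_in())
```

```text
(array([417.5, 382.4], dtype=float32), np.float32(34.3), np.float32(34.3), 0.39, array([191., 304.]))
(array([491.5, 387. ], dtype=float32), np.float32(32.2), np.float32(12.7), 1.68, array([189., 281.]))
the job is handed in; nothing more can be done
None
```

The job is handed in at about 63 s. I squeezed the cover's tabs, set it aside, laid three full-length packs flat in the box and put three short packs in the tray. Then I put the cover back on and moved the arm clear.

**Cover:**
- It touched down at a tool height of 58.1 mm, against 58.2 mm predicted for home.
- After release its centre measured (450.1, -145.4) mm at 0.297 rad. At the start it was (449.2, -145.6) mm at 0.295 rad, so it is about 1 mm off.
- The apparent size fits a plate at home height, and both fins stand sprung out in the last picture.

**Packs:** A wrist picture before I closed the cover showed three packs flat and separate in the box, three short packs in the tray, and an empty mat.

**Check that disagreed:** The colour check on the coarse top view just before hand-in found only two of the three short packs, near (418, 382) and (492, 387). The middle one, placed near (452, 386), was not picked out. Small blobs were filtered out and one found blob had odd proportions, so I think it is a masking fault. I did not look at the tray again to confirm.

I did not re-measure the tape, jar and timer, but the arm did not come near them.

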